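# Square the battery box into the corner rail and hold its lid open

## Robot

A 6-joint arm with a two-finger parallel gripper is mounted at the origin on the work surface. World frame = base frame: x ahead of the robot, y to its left, z up, the work surface at z = 0. Lengths are in m, angles in rad, forces in N, time in s.
With the tool pointing down it reaches from about 0.35 to 0.725 m from the base axis. Payload 6 kg.
Tool frame: the origin (TCP) lies at the very end of the fingers, on their centre line; the grasp point (between the pads) lies bot.pinch_z behind it (bot.pinch_z is the distance from the TCP to the grasp point, in m); z points along the fingers, y is the direction in which the jaws open and shut (so a half turn about z gives the same grasp; the last joint's range is limited). The gripper opens to 85 mm and grips with 20 to 120 N. Pads are 22 mm wide; open, the fingers measure 114 mm over their backs; the gripper's body (76 mm by 85 mm) begins 54 mm behind the grasp point. The pads swing forward as they close: fully open they stand 13 mm farther back than shut.
Start: joints at [-0.871, 0.04, 0.085, 0, -1.615, -0.334], TCP at [0.215, -0.56, 0.231] pointing down, gripper open.
Joint ranges: [-2.56, 2.56], [-1.29, 2.01], [-1.08, 1.49], [-3.29, 1.98], [-2.81, -0.18], [-2.99, 2.99]. Speed limits (rad/s): [2.57, 2.57, 3.01, 3.14, 3.14, 3.14].

## Interface

Orientations are given as a unit quaternion [x, y, z, w].
In Python, from rig import telemetry, grab_frame, camera_params, job_done, bot gives the robot as it stands.
- The arm moves only by the tool move_arm, never from a script. Its argument "deltas" is a list that holds one entry, the list of rows, each a list of 7 numbers: the shift along the world's x, y, z in mm, then the turn, a rotation vector about the world's x, y, z in rad, then the opening, from 0 (shut) to 1 (fully open). In form: [[[tx, ty, tz, rx, ry, rz, grip], ...]]. A call has 1 to 20 rows; each row is the pose to reach, as a shift and turn from the pose commanded when the call began; what a row does not reach only later rows make up. A row lasts 1/8 s, in which the tool goes at most 62.5 mm and 10.7 degrees, less where a joint would pass 70% of its speed; a pose out of reach is approached as far as the arm can. A call with a gripper value outside its range is refused whole. The fingers move at their own pace and stop on an object; "force" is the grip in N (left out, the last holds). Time passes only in rows, so rows that repeat a pose let the fingers close. It gives the time, the measured TCP pose, the force and the opening at its end, in the units of the state.
- telemetry.sense(): the state, without advancing time (a new reading comes with each control period).
- grab_frame(name): name is "scene" or "side" or "wrist"; returns (picture, depth): 384x512x3 uint8, blue, green, red; 384x512 float32, m along the optical axis (not along the pixel's ray), 0 where there is no reading.
- camera_params(name): a dict with "camera_matrix" (3x3 intrinsics, pixels), "R" (3x3) and "t" (3): a world point X has camera coordinates R X + t. Camera axes: x right, y down, z forward; pixel columns grow to the right and rows downward; lengths in m; the calibration is good to about 2 mm. A picture is of the moment at which its call begins: read the wrist's pose just before it. camera_params takes no time and is no camera call; for the wrist camera it gives the pose at the moment of the call.
- job_done(): hands the job in, once; it reports no verdict.
The state is a dict: "time": time; "q": joint angles; "qd": joint speeds; "tau": joint torques, N m; "eef_pos": TCP position; "ee_rot": TCP orientation; "ft_force": force on the tool from outside, world axes, zero at the start; "moment": the same for the moment, N m; "opening": finger opening in m.
Only numpy, scipy, OpenCV 4.12 (cv2) and the standard library are available. Lean on these libraries where they do the work, as an engineer would, in place of code of your own. Each camera call takes 0.05 s, during which the arm holds its last target.

## Task

Push the lidded stacking box, lid still shut, back and sideways until it is square and flush against both arms of the low wooden corner rail. Then lift its lid to 45 degrees and keep holding it there, with the box still flat on the console and flush in the rail, so that I can see the spare batteries inside: the lid falls shut if let go, so finish while still holding it. Leave everything else on the console where it is.

Things in the scene. Friction and masses are not known exactly. Their poses are not given: they have to be found in the camera images.
- corner: Low L-shaped wooden rail fixed to the console, 24 mm high, 14 mm thick. Origin: its inner corner, on the console top. The back arm's inner face is the plane x = 0, from the origin 200 mm along -y; the side arm's is the plane y = 0, from the origin 110 mm along +x. The box belongs at x > 0, y < 0. +x points away from the robot (up to 0.3 rad off).
- box: Loose grey plastic box, largest of three stacking boxes and the only one with a lid: 110 mm along its x, 150 along its y, 66 high with lid, about 1 kg with batteries, friction about 0.6. Origin: centre of its underside. Hinge on its -x side (towards the robot), handle near its +x side. Starts 30 to 55 mm short of both arms, up to 0.2 rad from square; flush, its origin is at x = 55, y = -75 mm in the rail's frame, axes parallel.
- box_back_left (a point): Lower corner of the box at its -x, +y side (goes into the rail's inner corner).
- box_back_right (a point): Lower corner of the box at its -x, -y side (ends against the back arm).
- box_front_left (a point): Lower corner of the box at its +x, +y side (ends against the side arm).
- lid (a joint): Angle of the lid, rad: 0 shut, grows as its handle side rises and swings back towards the robot (limit 1.9); 45 degrees is 0.785. Hinge axis parallel to the box's y, at x = -55 mm, z = 60 mm in the box's frame. Lid 110 x 150 x 5 mm, 0.2 kg, free hinge: falls shut when let go.
- lid_handle (a point): Centre of the lid's handle: a round aluminium bar 10 mm thick, parallel to the box's y, 66 mm free between its posts, its centre 35 mm above the lid's top face: 90 mm from the hinge axis along the lid and 40 mm above the lid's underside (with the lid shut: x = 35, y = 0, z = 100 mm in the box's frame). Its axes turn with the lid.
- speaker: Bystander: silver aluminium speaker, upright cylinder 72 mm wide, 96 mm high, standing outside the side arm. Origin: centre of its underside.
- coaster: Bystander: round wooden coaster 90 mm wide, 8 mm thick, lying behind the back arm, towards the robot. Origin: centre of its underside.
- fan_remote: Bystander: red plastic fan remote 150 x 42 x 20 mm lying to the open (-y) side of the box. Origin: centre of its underside, long axis x.
- vase: Bystander: white ceramic vase with a leaf-shaped outline, 130 x 70 mm, up to 155 mm high. Origin: centre of its underside.
- medium_box: Bystander: medium grey stacking box without lid, 92 x 130 x 52 mm. Origin: centre of its underside.
- small_box: Bystander: small grey stacking box, 74 x 110 x 44 mm, nested in the medium one. Origin: centre of its underside.
Mind the look-alikes: they are no part of the job. What is shaped like the box but red is not meant.

How it is judged:
On the way:
1. the box stands flush against both arms of the rail, its lid shut (x of each of box_back_left, box_back_right in the frame of corner below 0.004 m and y of each of box_back_left, box_front_left in the frame of corner above -0.004 m and angle between box's own z axis and vertical below 0.04 rad and height (world z) of box between -0.006 and 0.006 m and value of joint lid below 0.08 rad), for 0.2 s.
At the end, for the whole second after the job is handed in: The lid stands still at 45 degrees (within 6 degrees) held by the gripper's fingers, and the box stands level on the console with both its faces still within 4 mm of the two arms of the rail (x of each of box_back_left, box_back_right in the frame of corner below 0.004 m and y of each of box_back_left, box_front_left in the frame of corner above -0.004 m and angle between box's own z axis and vertical below 0.04 rad and height (world z) of box between -0.006 and 0.006 m and value of joint lid between 0.68 and 0.89 rad and velocity of joint lid between -0.1 and 0.1 rad/s and contact force between the fingers and box above 0.4 N); the arm keeps its last pose, push and grip.
It fails at once if a bystander (speaker, coaster, fan remote, vase, medium box, small box) is shifted by more than 20 mm (distance of any of speaker, coaster, fan_remote, vase, medium_box, small_box from where it was at the start of the episode above 0.02 m).
It fails at once if the speaker or the vase is tipped over (angle between any of speaker, vase's own z axis and vertical above 0.4 rad).
It also fails if it takes over 72 s, if anything falls off the work surface, if the arm or the gripper's body presses on something with over 40 N, if the wrist force passes 120 N, or if a joint passes its speed limit or range.

## Working session

There is one attempt and no reset: what is moved stays moved. The work goes in short steps, Python scripts to look and compute and a tool call to move; the robot and the scene stay as the last step left them, time stands still between calls to the robot, and variables do not carry over. Pictures are saved under pics/ and viewed, and the job is handed in when it is done.

Besides the shell and the picture viewer there is one more tool, called as name(argument=value, ...), one argument or row to a line, values as JSON. move_arm: Moves the arm, as the interface text tells. Its arguments: {"type":"object","properties":{"deltas":{"type":"array","items":{"type":"array","items":{"type":"array","items":{"type":"number"}}}},"force":{"type":"number"}},"required":["deltas"]}

```bash
ls; mkdir -p pics
python3 - <<'E'
from rig import telemetry, grab_frame, camera_params, bot
import cv2,numpy as np
s=telemetry.sense(); print(s, bot.pinch_z)
for n in ["scene","side","wrist"]:
    c=camera_params(n); print(n,c)
    p,d=grab_frame(n); cv2.imwrite(f"pics/{n}0.png",p); np.save(f"pics/{n}0d.npy",d)
E
```

```text
pics
{'time': 0.0, 'q': array([-8.71293106e-01,  4.08147318e-02,  8.37799634e-02, -4.52594877e-04,
       -1.61548179e+00, -3.33692279e-01]), 'qd': array([ 0.00010221, -0.001114  , -0.00057724,  0.00242158,  0.00156901,
       -0.0005005 ]), 'tau': array([ 3.06507372e-04, -3.68211579e+01,  3.47419667e+01,  6.93263143e+00,
       -5.39525427e-03,  2.11277745e-05]), 'eef_pos': array([ 0.21457413, -0.55996597,  0.2302624 ]), 'ee_rot': array([-1.81897020e-01,  9.83317183e-01,  8.59540151e-04, -2.28254078e-04]), 'ft_force': array([ 0.68846721, -0.23600464, -0.16680554]), 'moment': array([-0.06670261, -0.03068173,  0.02140836]), 'opening': 0.08533503435099335} 0.0187
scene {'camera_matrix': array([[408.88509544,   0.        , 257.46129606],
       [  0.        , 408.88509544, 194.18335561],
       [  0.        ,   0.        ,   1.        ]]), 'R': array([[ 0.45288175,  0.89143072,  0.01579209],
       [ 0.59821459, -0.2906874 , -0.74675307],
       [-0.66108806,  0.34763789, -0.66491388]]), 't': array([-0.26005126, -0.27636066,  1.78979932])}
side {'camera_matrix': array([[420.17264489,   0.        , 254.24624837],
       [  0.        , 420.17264489, 189.31512508],
       [  0.        ,   0.        ,   1.        ]]), 'R': array([[-0.81279055, -0.58254743, -0.00316347],
       [-0.39765211,  0.55877021, -0.72776964],
       [ 0.42572799, -0.59026633, -0.68581436]]), 't': array([0.46466262, 0.2868918 , 1.22666947])}
wrist {'camera_matrix': array([[288.04715797,   0.        , 255.00020587],
       [  0.        , 288.04715797, 195.23079851],
       [  0.        ,   0.        ,   1.        ]]), 'R': array([[-0.35695025,  0.93412071,  0.00223885],
       [ 0.89430089,  0.34103982,  0.28968563],
       [ 0.26983781,  0.10540556, -0.95711923]]), 't': array([ 0.59869678, -0.0375804 ,  0.37946292])}
```

View pics/scene0.png

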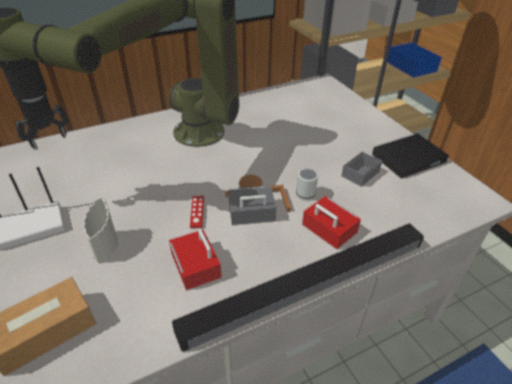

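View pics/side0.png

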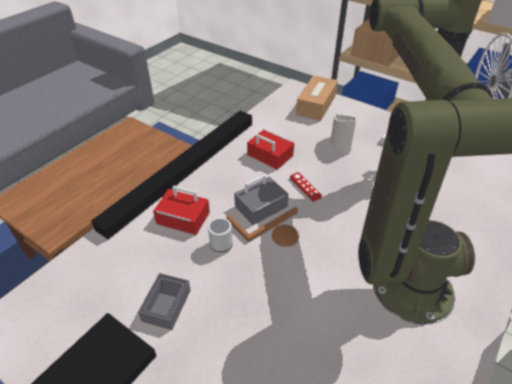

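View pics/wrist0.png

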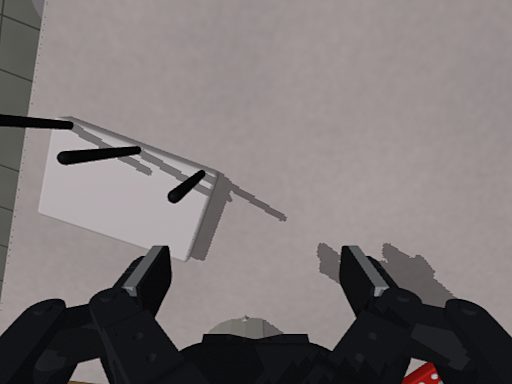

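Candidates, in scene pixels: grey lidded box (252,205), red lidded boxes (330,222) and (195,258), and the open grey nested boxes (361,168). I choose the grey one with the lid at (252,205), beside the wooden rail. Next is a close crop to check it.

Run:
```python
import cv2,numpy as np
a=cv2.imread("pics/scene0.png")[160:250,180:330]; b=cv2.imread("pics/side0.png")[160:260,200:340]
cv2.imwrite("pics/c1.png",cv2.resize(a,None,fx=5,fy=5,interpolation=cv2.INTER_CUBIC))
cv2.imwrite("pics/c2.png",cv2.resize(b,None,fx=5,fy=5,interpolation=cv2.INTER_CUBIC))
```

```text
(no output)
```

View pics/c1.png

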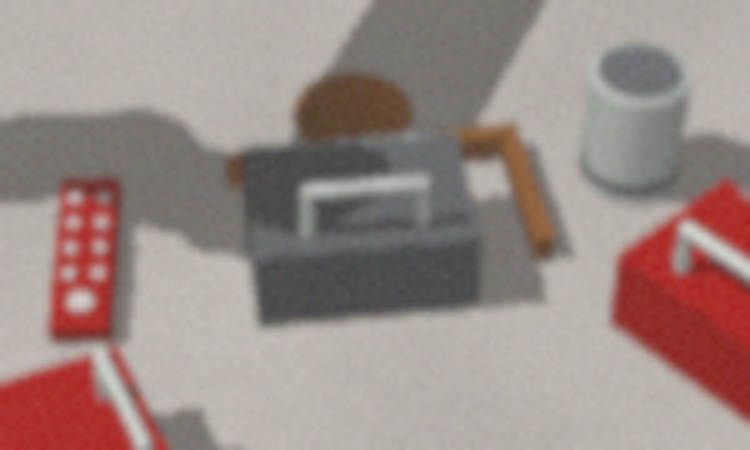

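View pics/c2.png

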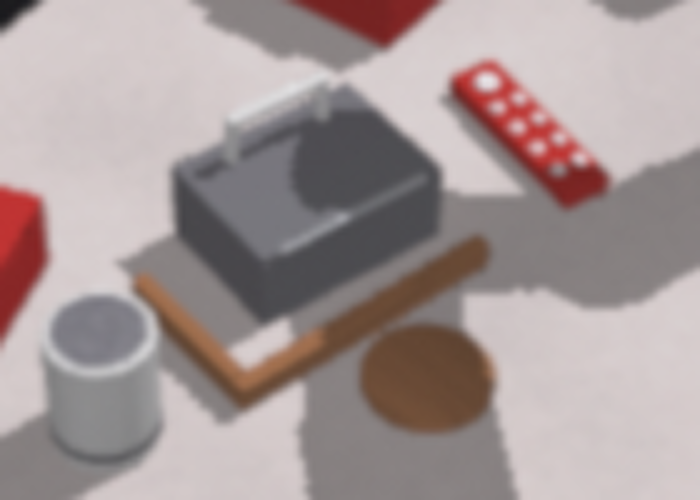

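The crops confirm it: the grey lidded box has its handle on the side away from the robot. The L-rail is behind it and to its left, the coaster behind the back arm, the speaker outside the side arm, and the remote to the open side. Next I measure with the depth images.

```bash
cat > h.py <<'E'
import cv2,numpy as np
from rig import telemetry, grab_frame, camera_params, bot
def cloud(d,c):
    K,R,t=c["camera_matrix"],c["R"],c["t"]
    v,u=np.mgrid[:d.shape[0],:d.shape[1]]
    P=np.stack([(u-K[0,2])/K[0,0]*d,(v-K[1,2])/K[1,1]*d,d],-1)
    W=(P-t)@R; W[d<=0]=np.nan
    return W
def onplane(uv,z,c):
    K,R,t=c["camera_matrix"],c["R"],c["t"]
    uv=np.atleast_2d(np.float64(uv))
    r=np.c_[(uv-[K[0,2],K[1,2]])/[K[0,0],K[1,1]],np.ones(len(uv))]@R
    o=-R.T@t
    return o+r*((z-o[2])/r[:,2])[:,None]
def proj(X,c):
    p=(c["R"]@np.atleast_2d(X).T).T+c["t"]; q=p@c["camera_matrix"].T
    return q[:,:2]/q[:,2:]
E
python3 - <<'E'
from h import *
for n in ["side","scene"]:
    c=camera_params(n);p=cv2.imread(f"pics/{n}0.png");d=np.load(f"pics/{n}0d.npy")
    W=cloud(d,c);hsv=cv2.cvtColor(p,cv2.COLOR_BGR2HSV)
    x0,y0,x1,y1=(200,160,340,260) if n=="side" else (180,160,330,250)
    roi=np.zeros(d.shape,bool);roi[y0:y1,x0:x1]=1
    brown=roi&(hsv[...,0]>5)&(hsv[...,0]<20)&(hsv[...,1]>80)
    print(n,"table z",np.nanmedian(W[y0:y1,x0:x1,2]))
    for nm,lo,hi in(("rail",.019,.03),("coaster",.003,.013)):
        m=brown&(W[...,2]>lo)&(W[...,2]<hi)
        if m.sum()<10: continue
        Q=W[m]; print(nm,len(Q),Q.min(0).round(3),Q.max(0).round(3),Q.mean(0).round(3))
        if nm=="rail":print(cv2.minAreaRect(np.float32(Q[:,:2])))
    g=roi&(hsv[...,1]<60)&(abs(W[...,2]-.066)<.006)
    nn,l,st,ce=cv2.connectedComponentsWithStats(g.astype(np.uint8))
    k=1+np.argmax(st[1:,4]);Q=W[l==k];(cx,cy),wh,a=cv2.minAreaRect(np.float32(Q[:,:2]))
    print("lid",len(Q),np.median(Q[:,2]),cx,cy,wh,a, cv2.boxPoints(((cx,cy),wh,a)).round(4).tolist())
    h=roi&(W[...,2]>.092)&(W[...,2]<.12);Q=W[h]
    print("handle",len(Q),Q.mean(0).round(4),Q[:,1].min(),Q[:,1].max(),cv2.minAreaRect(np.float32(Q[:,:2])))
E
```

```text
side table z 0.0006642634654594169
rail 298 [ 0.435 -0.056  0.019] [0.608 0.143 0.028] [0.497 0.073 0.023]
((0.4879299998283386, 0.06123858690261841), (0.23584188520908356, 0.1093233972787857), 44.001461029052734)
coaster 486 [ 0.368 -0.054  0.003] [0.577 0.142 0.013] [0.422 0.057 0.008]
lid 1002 0.06493601499833199 0.5517548322677612 -0.01225997507572174 (0.1529707908630371, 0.11703415960073471) 72.0123062133789 [[0.4724999964237213, -0.06689999997615814], [0.5838000178337097, -0.1031000018119812], [0.6309999823570251, 0.042399998754262924], [0.5196999907493591, 0.07859999686479568]]
handle 376 [0.5592 0.163  0.0966] -0.06389184040436797 0.24175575387714046 ((0.5753867030143738, 0.09101732075214386), (0.0717444121837616, 0.3043745756149292), 10.976405143737793)
scene table z -0.0020786083957105806
rail 79 [ 0.446 -0.063  0.019] [0.613 0.139 0.024] [0.543 0.109 0.021]
((0.5264478921890259, 0.023895539343357086), (0.2091849446296692, 0.12167389690876007), 73.87633514404297)
coaster 194 [ 0.377 -0.063  0.003] [0.613 0.126 0.013] [0.437 0.059 0.006]
lid 785 0.062469941700282874 0.5563977956771851 -0.014509022235870361 (0.1500162035226822, 0.1141677051782608) 70.74385833740234 [[0.47780001163482666, -0.06650000065565109], [0.5856000185012817, -0.10409999638795853], [0.6349999904632568, 0.03750000149011612], [0.5271999835968018, 0.07509999722242355]]
handle 320 [0.6291 0.0265 0.098 ] -0.24128212159474105 0.23536915157171 ((0.6321247816085815, -0.0029800236225128174), (0.46465542912483215, 0.23815171420574188), 85.28777313232422)
```

move_arm(
  deltas=[
    [[325, 500, 20, 0, 0, 0.88, 1], [325, 500, 20, 0, 0, 0.88, 1], [325, 500, 20, 0, 0, 0.88, 1], [325, 500, 20, 0, 0, 0.88, 1], [325, 500, 20, 0, 0, 0.88, 1], [325, 500, 20, 0, 0, 0.88, 1], [325, 500, 20, 0, 0, 0.88, 1], [325, 500, 20, 0, 0, 0.88, 1], [325, 500, 20, 0, 0, 0.88, 1], [325, 500, 20, 0, 0, 0.88, 1], [325, 500, 20, 0, 0, 0.88, 1], [325, 500, 20, 0, 0, 0.88, 1], [325, 500, 20, 0, 0, 0.88, 1], [325, 500, 20, 0, 0, 0.88, 1]],
  ],
)

```text
time: 1.9
eef_pos: [0.5393, -0.061, 0.2516]
ee_rot: [-0.583, 0.813, -0.0, 0.0]
ft_force: [0.6, 0.4, -0.5]
opening: 0.0854
```

Run:
```python
from h import *
s=telemetry.sense();print(s["time"],s["eef_pos"],s["ee_rot"],s["ft_force"],s["q"])
c=camera_params("wrist");p,d=grab_frame("wrist");cv2.imwrite("pics/w1.png",p);np.save("pics/w1d.npy",d);np.savez("pics/w1c.npz",**c)
```

```text
1.9 [ 0.53934533 -0.06103036  0.25156662] [-5.82922182e-01  8.12527954e-01 -9.49763990e-05  2.12852421e-04] [ 0.59096261  0.3713971  -0.4541217 ] [ 2.57774753e-01 -1.09224949e-01 -2.39846842e-02  2.57884277e-05
 -1.65557114e+00 -5.83927895e-01]
```

View pics/w1.png

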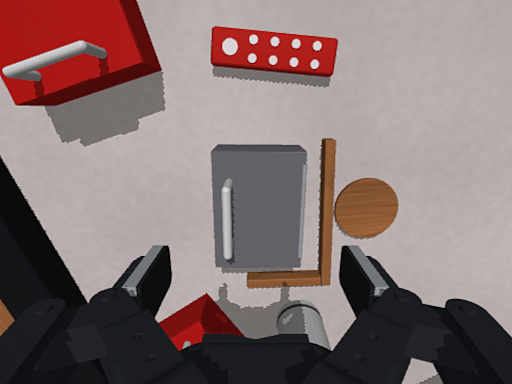

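The wrist view shows the box lid at (212–306,145–270), handle bar at (228,220), rail corner at about (325,280), coaster at (366,208), remote at (274,50) and speaker at (300,320). Next I measure edges.

```bash
cat > meas.py <<'E'
from h import *
def measure(p,d,c,roi=(190,120,340,300),lid=True,pr=True):
    W=cloud(d,c);hsv=cv2.cvtColor(p,cv2.COLOR_BGR2HSV)
    x0,y0,x1,y1=roi
    brown=cv2.inRange(hsv,(5,90,40),(20,255,255)); 
    R=np.zeros_like(brown);R[y0:y1,x0:x1]=1;brown=brown*R
    m=((brown>0)&(W[...,2]>.017)&(W[...,2]<.031))
    X=onplane(np.argwhere(m)[:,::-1],.024,c)[:,:2]
    return W,m,X
def line(P):
    vx,vy,x,y=cv2.fitLine(np.float32(P),cv2.DIST_HUBER,0,.001,.001).ravel()
    return np.array([x,y]),np.array([vx,vy])
E
python3 - <<'E'
from meas import *
p=cv2.imread("pics/w1.png");d=np.load("pics/w1d.npy");c=dict(np.load("pics/w1c.npz"))
W,m,X=measure(p,d,c)
print("table z near",np.nanmedian(W[100:130,200:320,2]), "lid z",np.nanmedian(W[170:250,245:290,2]),"rail z",np.nanmedian(W[m][:,2]))
vv,uu=np.nonzero(m)
back=[];side=[]
# back arm: per row inner (left) edge; side arm: per column inner (top) edge
arm_b=(uu>315)&(vv<262)
bi=[];bo=[]
for r in range(145,262):
    u=uu[(vv==r)&(uu>312)]
    if len(u)>4: bi.append((u.min()-.5,r)); bo.append((u.max()+.5,r))
si=[];so=[]
for k in range(252,312):
    v=vv[(uu==k)&(vv>262)]
    if len(v)>4: si.append((k,v.min()-.5)); so.append((k,v.max()+.5))
L={}
for n,e in(("bi",bi),("bo",bo),("si",si),("so",so)):
    L[n]=line(onplane(e,.024,c)[:,:2]); print(n,len(e),L[n][0].round(4),np.degrees(np.arctan2(L[n][1][1],L[n][1][0])).round(2))
def inter(a,b):
    t=np.linalg.solve(np.c_[a[1],-b[1]],b[0]-a[0]);return a[0]+t[0]*a[1]
print("inner",inter(L["bi"],L["si"]),"outer",inter(L["bo"],L["so"]))
# lid
g=((hsv:=cv2.cvtColor(p,cv2.COLOR_BGR2HSV))[...,1]<60)&(abs(W[...,2]-.066)<.008); g[:,:200]=0;g[:,315:]=0;g[:130]=0;g[285:]=0
n,l,st,ce=cv2.connectedComponentsWithStats(g.astype(np.uint8));k=1+np.argmax(st[1:,4])
cn=max(cv2.findContours((l==k).astype(np.uint8),cv2.RETR_EXTERNAL,cv2.CHAIN_APPROX_NONE)[0],key=cv2.contourArea)[:,0]
Q=onplane(cn,.066,c)[:,:2]
(cx,cy),wh,a=cv2.minAreaRect(np.float32(Q));print("lid",cx,cy,wh,a,cv2.boxPoints(((cx,cy),wh,a)).round(4).tolist(),st[k])
# handle
h=(W[...,2]>.085)&(W[...,2]<.115);h[:,:205]=0;h[:,260:]=0;h[:165]=0;h[275:]=0
v,u=np.nonzero(h);Q=onplane(np.c_[u,v],.103,c)[:,:2]
print("handle",len(u),np.nanmax(W[h][:,2]),cv2.minAreaRect(np.float32(Q)),Q.mean(0),(u.min(),u.max(),v.min(),v.max()))
for nm,u,v in(("coaster",366,208),("speaker",300,312),("remote",255,50)):print(nm,W[v,u].round(3))
E
```

```text
table z near -0.00013358940297083718 lid z 0.0653315111497275 rail z 0.023666444280829306
bi 117 [0.4637 0.0014] 73.63
bo 117 [0.4552 0.0215] 73.59
si 60 [0.5546 0.1061] -16.36
so 60 [0.5649 0.1202] -16.8
inner [0.49926075 0.12231747] outer [0.49086815 0.14249955]
lid 0.5492442846298218 -0.014460839331150055 (0.15026900172233582, 0.11026883125305176) 71.01014709472656 [[0.47269999980926514, -0.06759999692440033], [0.5769000053405762, -0.10339999943971634], [0.6258000135421753, 0.038600001484155655], [0.5216000080108643, 0.07450000196695328]] [ 211  150   97  118 9899]
handle 688 0.1065333861907774 ((0.5818160176277161, -0.027460195124149323), (0.08874844759702682, 0.010984405875205994), 71.63617706298828) [ 0.58139591 -0.0291236 ] (np.int64(222), np.int64(233), np.int64(183), np.int64(259))
coaster [0.41  0.048 0.009]
speaker [0.545 0.169 0.03 ]
remote [ 0.494 -0.193  0.018]
```

move_arm(
  deltas=[
    [[43, 34, 0, 0, 0, -0.005, 1], [43, 34, 0, 0, 0, -0.005, 1], [43, 34, -40, 0, 0, -0.005, 1], [43, 34, -80, 0, 0, -0.005, 1], [43, 34, -110, 0, 0, -0.005, 1], [43, 34, -130, 0, 0, -0.005, 1], [43, 34, -150, 0, 0, -0.005, 1], [43, 34, -160, 0, 0, -0.005, 1], [43, 34, -170, 0, 0, -0.005, 1], [43, 34, -170, 0, 0, -0.005, 1], [43, 34, -170, 0, 0, -0.005, 1]],
  ],
)

```text
time: 3.32
eef_pos: [0.5831, -0.0263, 0.082]
ee_rot: [-0.581, 0.814, -0.0, 0.0]
ft_force: [1.3, 0.2, -0.2]
opening: 0.0855
```

Run:
```python
from h import *
p,d=grab_frame("wrist");cv2.imwrite("pics/w2.png",p)
p,d=grab_frame("side");cv2.imwrite("pics/s2.png",cv2.resize(p[150:260,190:340],None,fx=5,fy=5))
```

```text
(no output)
```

View pics/w2.png

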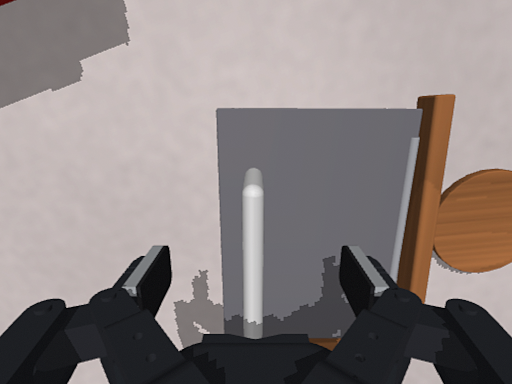

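View pics/s2.png

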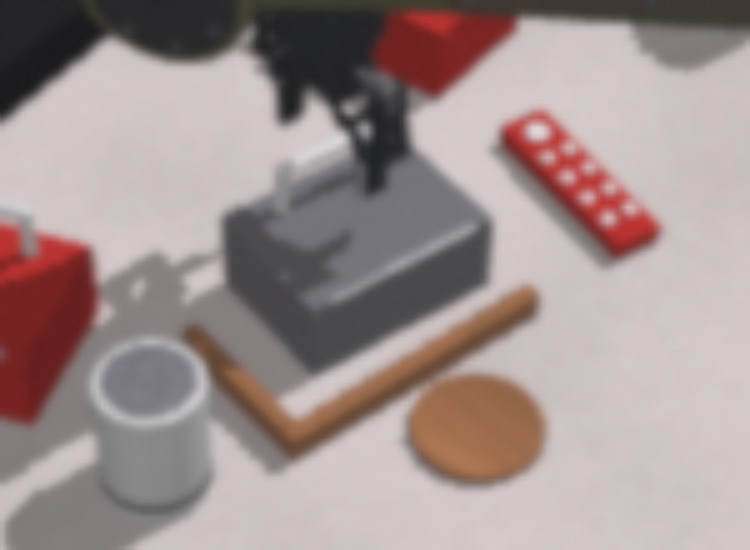

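The bar runs at column 254, midway between the pads. Closing now.

move_arm(
  deltas=[
    [[0, 0, 0, 0, 0, 0, 0], [0, 0, 0, 0, 0, 0, 0], [0, 0, 0, 0, 0, 0, 0], [0, 0, 0, 0, 0, 0, 0], [0, 0, 0, 0, 0, 0, 0], [0, 0, 0, 0, 0, 0, 0]],
  ],
  force=60,
)

```text
time: 4.18
eef_pos: [0.5832, -0.0264, 0.0816]
ee_rot: [-0.581, 0.814, -0.0, 0.0]
ft_force: [3.1, -0.2, 0.1]
opening: 0.0079
```

move_arm(
  deltas=[
    [[-1, 3, 0, 0, 0, 0.004, 0], [-2, 7, 0, 0, 0, 0.008, 0], [-3, 11, 0, 0, 0, 0.012, 0], [-5, 15, 0, 0, 0, 0.016, 0], [-6, 19, 0, 0, 0, 0.02, 0], [-7, 23, 0, 0, 0, 0.025, 0], [-9, 27, 0, 0, 0, 0.03, 0], [-10, 31, 0, 0, 0, 0.035, 0], [-11, 35, 0, 0, 0, 0.04, 0], [-12, 39, 0, 0, 0, 0.045, 0], [-14, 43, 0, 0, 0, 0.045, 0], [-14, 44, 0, 0, 0, 0.045, 0], [-14, 44, 0, 0, 0, 0.045, 0]],
  ],
)

```text
time: 5.8
eef_pos: [0.5683, 0.0172, 0.0814]
ee_rot: [-0.6, 0.8, -0.0, -0.001]
ft_force: [-0.0, -4.2, 2.2]
opening: 0.0078
```

```bash
cat > look.py <<'E'
import sys
from meas import *
t=sys.argv[1]
s=telemetry.sense();print(s["time"],s["eef_pos"].round(4),s["ee_rot"].round(4),s["ft_force"].round(1),s["opening"])
for n in ["side","wrist","scene"]:
    c=camera_params(n);p,d=grab_frame(n);cv2.imwrite(f"pics/{n}{t}.png",p);np.save(f"pics/{n}{t}d.npy",d);np.savez(f"pics/{n}{t}c.npz",**c)
p=cv2.imread(f"pics/side{t}.png");cv2.imwrite(f"pics/sc{t}.png",cv2.resize(p[150:260,190:340],None,fx=5,fy=5,interpolation=cv2.INTER_CUBIC))
E
python3 look.py 3
```

```text
5.8 [0.5683 0.0172 0.0814] [-5.995e-01  8.004e-01 -1.000e-04 -7.000e-04] [-0.  -4.2  2.2] 0.007751418368649367
```

View pics/sc3.png

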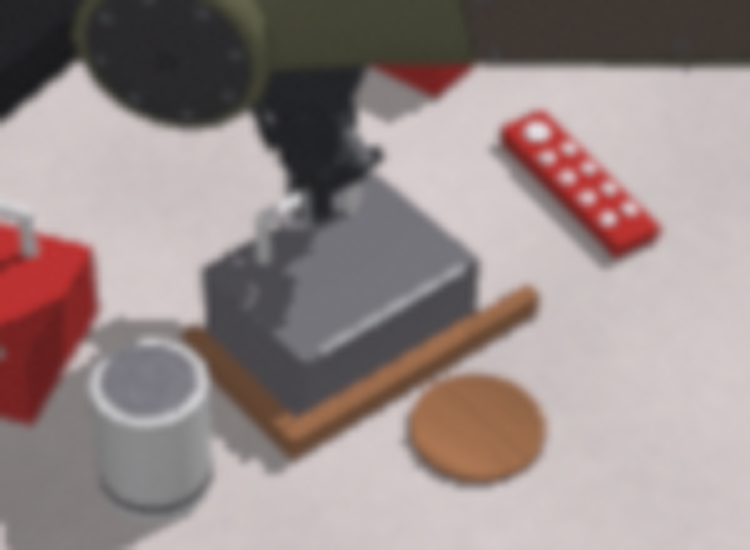

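View pics/wrist3.png

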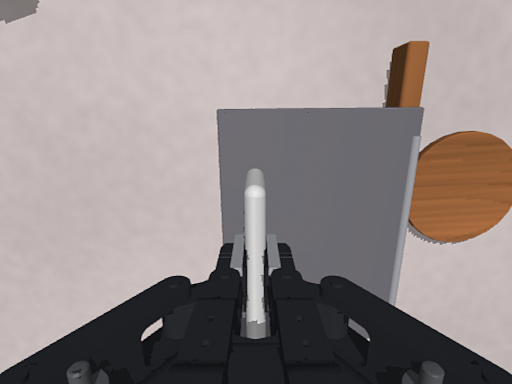

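The box follows. It now stands about 5 mm short of both arms with the lid shut. Next I press it gently into both arms.

move_arm(
  deltas=[
    [[-1, 2, 0, 0, 0, 0, 0], [-2, 4, 0, 0, 0, 0, 0], [-3, 6, 0, 0, 0, 0, 0], [-4, 7, 0, 0, 0, 0, 0], [-5, 8, 0, 0, 0, 0, 0], [-6, 9, 0, 0, 0, 0, 0], [-6, 9, 0, 0, 0, 0, 0]],
  ],
)

```text
time: 6.82
eef_pos: [0.5642, 0.025, 0.0828]
ee_rot: [-0.599, 0.801, -0.002, 0.001]
ft_force: [7.0, -11.0, 2.2]
opening: 0.0077
```

```bash
python3 look.py 4
```

```text
6.825 [0.5642 0.025  0.0828] [-5.993e-01  8.006e-01 -2.200e-03  8.000e-04] [  7.  -11.    2.2] 0.007696901125843616
```

View pics/sc4.png

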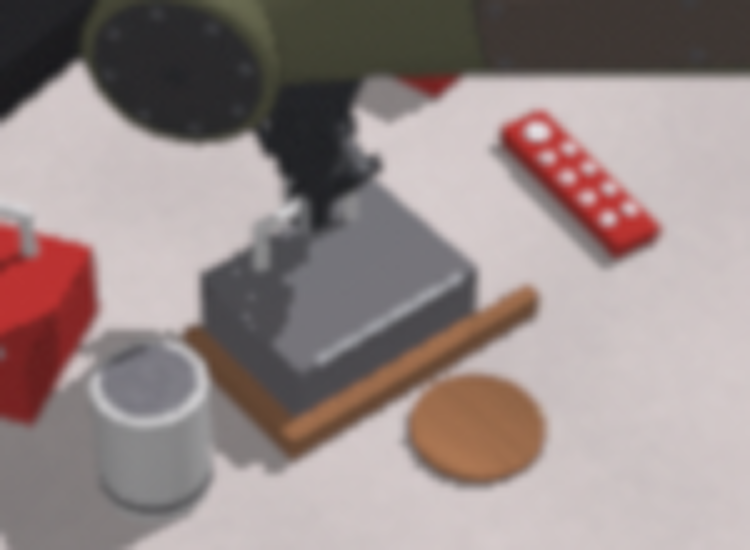

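View pics/wrist4.png

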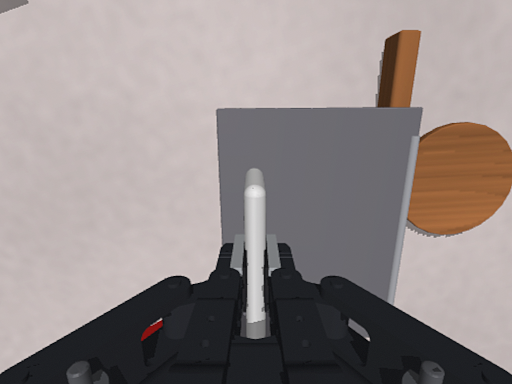

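```bash
cat > chk.py <<'E'
import sys
from meas import *
t=sys.argv[1]; O=np.array([.4993,.1223]);a=np.radians(-16.4);xr=np.array([np.cos(a),np.sin(a)]);yr=np.array([-xr[1],xr[0]])
p=cv2.imread(f"pics/wrist{t}.png");d=np.load(f"pics/wrist{t}d.npy");c=dict(np.load(f"pics/wrist{t}c.npz"))
W=cloud(d,c);V=cv2.cvtColor(p,cv2.COLOR_BGR2HSV)
# lid plane
B=np.zeros(d.shape,bool);B[120:220,275:385]=1
Q=W[B];A=np.c_[Q[:,:2]-O,np.ones(len(Q))];k=np.linalg.lstsq(A,Q[:,2],rcond=None)[0]
n=k[:2];print("lid slope xr",n@xr,"yr",n@yr,"z mid",Q[:,2].mean(), "rms",np.std(Q[:,2]-A@k))
# lid mask: within 6mm of plane
zz=(W[...,:2]-O)@k[:2]+k[2]; m=(abs(W[...,2]-zz)<.008)&(V[...,1]<60)
e=lambda L:onplane(L,.066,c)[:,:2]
fr=[(np.nonzero(m[r,190:300])[0].min()+190-.5,r) for r in range(120,220,3)]
tp=[(u,np.nonzero(m[80:160,u])[0].min()+80-.5) for u in range(230,375,4)]
for nm,E in(("front",fr),("right(-y)",tp)):
    P=e(E);o,v=line(P);X=(P-O);print(nm,"xr",np.median(X@xr).round(4),"yr",np.median(X@yr).round(4),"angle off rail deg",(np.degrees(np.arctan2(v[1],v[0]))-(-16.4))%90)
# rail
br=cv2.inRange(V,(5,90,40),(20,255,255))>0
rm=br&(abs(W[...,2]-.024)<.005);rm[:, :370]=0
pts=[(np.nonzero(rm[r])[0].min()-.5,r) for r in range(45,105,3) if rm[r].any()]
P=onplane(pts,.024,c)[:,:2];o,v=line(P);X=P-O;print("rail inner xr",np.median(X@xr),"ang",(np.degrees(np.arctan2(v[1],v[0]))+16.4)%90)
E
python3 chk.py 3;python3 chk.py 4
```

```text
** On entry to DLASCL parameter number  4 had an illegal value
 ** On entry to DLASCL parameter number  4 had an illegal value
 ** On entry to DLASCL parameter number  4 had an illegal value
 ** On entry to DLASCL parameter number  4 had an illegal valueTraceback (most recent call last):
  File "chk.py", line 8, in <module>
    Q=W[B];A=np.c_[Q[:,:2]-O,np.ones(len(Q))];k=np.linalg.lstsq(A,Q[:,2],rcond=None)[0]
                                                ~~~~~~~~~~~~~~~^^^^^^^^^^^^^^^^^^^^^
    x, resids, rank, s = _umath_linalg.lstsq(a, b, rcond,
                         ~~~~~~~~~~~~~~~~~~~^^^^^^^^^^^^^
                                             signature=signature)
                                             ^^^^^^^^^^^^^^^^^^^^
    raise LinAlgError("SVD did not converge in Linear Least Squares")
numpy.linalg.LinAlgError: SVD did not converge in Linear Least Squares
Traceback (most recent call last):
  File "chk.py", line 8, in <module>
    Q=W[B];A=np.c_[Q[:,:2]-O,np.ones(len(Q))];k=np.linalg.lstsq(A,Q[:,2],rcond=None)[0]
                                                ~~~~~~~~~~~~~~~^^^^^^^^^^^^^^^^^^^^^
numpy.linalg.LinAlgError: SVD did not converge in Linear Least Squares
```

```bash
sed -i 's/^Q=W\[B\];/Q=W[B];Q=Q[np.isfinite(Q[:,2])];/' chk.py; python3 chk.py 3;python3 chk.py 4
```

```text
lid slope xr -0.001638628446289904 yr -0.0007178774442153624 z mid 0.06533854916184105 rms 0.0006180171384291987
front xr 0.115 yr -0.1224 angle off rail deg 0.5265045
right(-y) xr 0.0705 yr -0.1555 angle off rail deg 0.5306673
rail inner xr 0.0013698180515299033 ang 0.78015137
lid slope xr 0.013277530867864654 yr -0.003170893884677272 z mid 0.06625673534327589 rms 0.0006196314104000057
front xr 0.1095 yr -0.1158 angle off rail deg 0.3887558
right(-y) xr 0.0643 yr -0.1491 angle off rail deg 89.983795
rail inner xr 0.001114595208418665 ang 89.967865
```

The lid edges read as flush: the front edge is 110 mm from the rail, the -y edge 149 mm, and it is square to within 0.5°. The handle side has lifted slightly, 0.013 rad. I press slightly down and hold, then look again.

move_arm(
  deltas=[
    [[0, 0, -1, 0, 0, 0, 0], [0, 0, -2, 0, 0, 0, 0], [0, 1, -3, 0, 0, 0, 0], [0, 1, -3, 0, 0, 0, 0], [0, 1, -3, 0, 0, 0, 0], [0, 1, -3, 0, 0, 0, 0]],
  ],
)

```text
time: 7.72
eef_pos: [0.5652, 0.0251, 0.0814]
ee_rot: [-0.599, 0.801, -0.004, 0.001]
ft_force: [7.6, -13.3, 7.1]
opening: 0.0078
```

```bash
python3 look.py 5; python3 chk.py 5
```

```text
7.725 [0.5652 0.0251 0.0814] [-0.5992  0.8006 -0.0035  0.0014] [  7.6 -13.3   7.1] 0.007767536718346266
lid slope xr -0.0007579666802260941 yr -0.001950950749808159 z mid 0.06550488232779579 rms 0.0006271169141696653
front xr 0.1099 yr -0.1157 angle off rail deg 0.5483246
right(-y) xr 0.0655 yr -0.1488 angle off rail deg 0.72380257
rail inner xr 0.0010083786150889811 ang 89.79933
```

View pics/sc5.png

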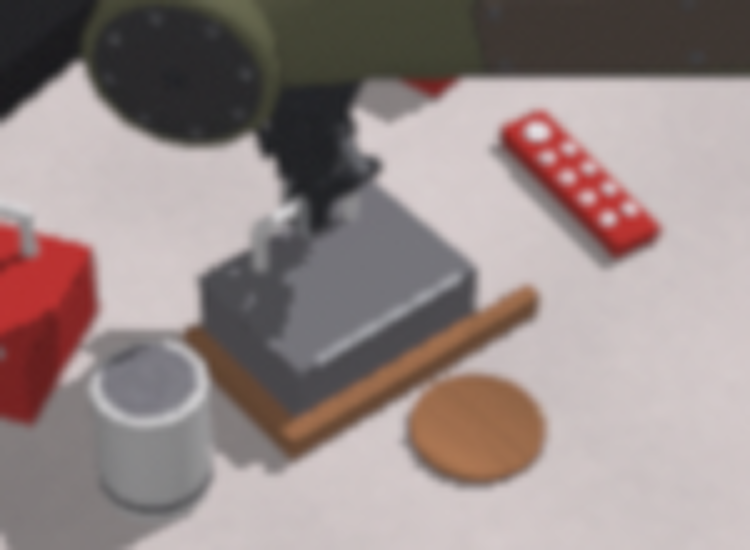

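Lid flat and box flush on both arms. Next I compute the hinge arc, turning the tool with the lid and easing off the sideways push.

Run:
```python
import numpy as np
a=np.radians(-16.4);xr=np.array([np.cos(a),np.sin(a)]);yr=np.array([-xr[1],xr[0]])
r=np.hypot(90,40);f=np.arctan2(40,90)
for th in range(3,46,3):
    t=np.radians(th);dx=r*(np.cos(f+t)-np.cos(f))+18.7*np.sin(t);dz=r*(np.sin(f+t)-np.sin(f))+18.7*(1-np.cos(t))
    yo=-1.5*min(th/15,1);w=dx*xr+yo*yr;rv=-t*yr
    print(th,[*w.round(1),dz.round(1),*rv.round(3)])
```

```text
3 [np.float64(-1.3), np.float64(0.1), np.float64(4.7), np.float64(-0.015), np.float64(-0.05)]
6 [np.float64(-2.8), np.float64(0.2), np.float64(9.3), np.float64(-0.03), np.float64(-0.1)]
9 [np.float64(-4.5), np.float64(0.4), np.float64(13.8), np.float64(-0.044), np.float64(-0.151)]
12 [np.float64(-6.5), np.float64(0.7), np.float64(18.2), np.float64(-0.059), np.float64(-0.201)]
15 [np.float64(-8.7), np.float64(1.0), np.float64(22.6), np.float64(-0.074), np.float64(-0.251)]
18 [np.float64(-11.0), np.float64(1.7), np.float64(26.8), np.float64(-0.089), np.float64(-0.301)]
21 [np.float64(-13.5), np.float64(2.4), np.float64(30.8), np.float64(-0.103), np.float64(-0.352)]
24 [np.float64(-16.2), np.float64(3.2), np.float64(34.8), np.float64(-0.118), np.float64(-0.402)]
27 [np.float64(-19.1), np.float64(4.1), np.float64(38.5), np.float64(-0.133), np.float64(-0.452)]
30 [np.float64(-22.2), np.float64(5.0), np.float64(42.1), np.float64(-0.148), np.float64(-0.502)]
33 [np.float64(-25.5), np.float64(5.9), np.float64(45.6), np.float64(-0.163), np.float64(-0.553)]
36 [np.float64(-28.9), np.float64(6.9), np.float64(48.8), np.float64(-0.177), np.float64(-0.603)]
39 [np.float64(-32.5), np.float64(8.0), np.float64(51.9), np.float64(-0.192), np.float64(-0.653)]
42 [np.float64(-36.3), np.float64(9.1), np.float64(54.8), np.float64(-0.207), np.float64(-0.703)]
45 [np.float64(-40.2), np.float64(10.3), np.float64(57.4), np.float64(-0.222), np.float64(-0.753)]
```

First to 15°, then a check.

move_arm(
  deltas=[
    [[-1, 0, 2, -0.007, -0.025, 0, 0], [-1.3, 0.1, 4.7, -0.015, -0.05, -0.004, 0], [-2, 0.1, 7, -0.022, -0.075, -0.006, 0], [-2.8, 0.2, 9.3, -0.03, -0.1, -0.008, 0], [-4.5, 0.4, 13.8, -0.044, -0.15, -0.008, 0], [-6.5, 0.7, 18.2, -0.059, -0.2, -0.008, 0], [-8.7, 1, 22.6, -0.074, -0.25, -0.008, 0], [-8.7, 1, 22.6, -0.074, -0.25, -0.008, 0]],
  ],
)

```text
time: 8.88
eef_pos: [0.5556, 0.0275, 0.1045]
ee_rot: [-0.591, 0.795, -0.107, 0.08]
ft_force: [6.7, -12.2, 5.7]
opening: 0.008
```

```bash
python3 look.py 6
```

```text
8.875 [0.5556 0.0275 0.1045] [-0.5911  0.7954 -0.1072  0.0799] [  6.7 -12.2   5.7] 0.008020220882220399
```

View pics/sc6.png

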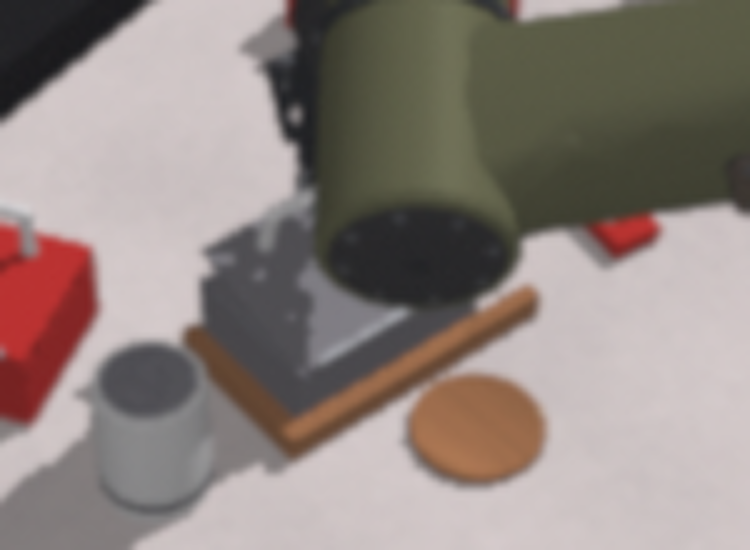

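View pics/wrist6.png

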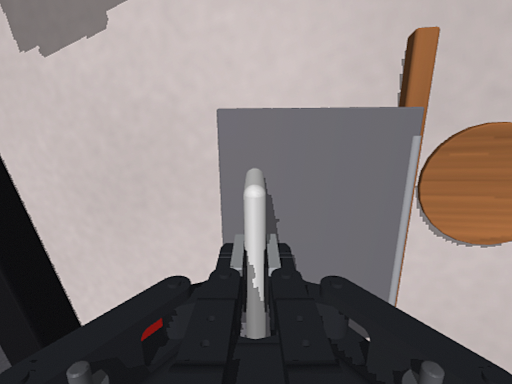

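Run:
```python
from meas import *
O=np.array([.4993,.1223]);a=np.radians(-16.4);xr=np.array([np.cos(a),np.sin(a)]);yr=np.array([-xr[1],xr[0]])
for t in "56":
    d=np.load(f"pics/wrist{t}d.npy");c=dict(np.load(f"pics/wrist{t}c.npz"));W=cloud(d,c)
    Q=W[120:220,285:380].reshape(-1,3);Q=Q[np.isfinite(Q[:,2])]
    P=Q[:,:2]-O;k=np.linalg.lstsq(np.c_[P@xr,P@yr,np.ones(len(P))],Q[:,2],rcond=None)[0]
    print(t,"lid angle",np.arctan(k[0]),"slope y",k[1])
```

```text
5 lid angle -0.00047360661464333645 slope y -0.0016117364892901248
6 lid angle 0.26557616132235906 slope y -0.0027575474787315812
```

move_arm(
  deltas=[
    [[-2.4, 0.3, 4.2, -0.015, -0.05, 0, 0], [-5, 0.6, 8.2, -0.03, -0.1, 0, 0], [-7.9, 1, 12.2, -0.044, -0.151, 0, 0], [-10.9, 1.5, 15.9, -0.059, -0.201, 0, 0], [-14.1, 2, 19.5, -0.074, -0.251, 0, 0], [-17.4, 2.9, 23, -0.089, -0.302, 0, 0], [-20.8, 3.9, 26.2, -0.103, -0.352, 0, 0], [-24.4, 5, 29.3, -0.118, -0.402, 0, 0], [-28.2, 6.1, 32.2, -0.133, -0.452, 0, 0], [-32.1, 7.3, 34.8, -0.148, -0.502, 0, 0], [-32.1, 7.3, 34.8, -0.148, -0.502, 0, 0], [-32.1, 7.3, 34.8, -0.148, -0.502, 0, 0]],
  ],
)

```text
time: 10.52
eef_pos: [0.535, 0.0397, 0.1469]
ee_rot: [-0.552, 0.747, -0.299, 0.219]
ft_force: [-1.8, -4.0, -4.4]
opening: 0.0079
```

```bash
python3 look.py 7
python3 - <<'E'
from meas import *
O=np.array([.4993,.1223]);a=np.radians(-16.4);xr=np.array([np.cos(a),np.sin(a)]);yr=np.array([-xr[1],xr[0]])
d=np.load(f"pics/wrist7d.npy");c=dict(np.load(f"pics/wrist7c.npz"));W=cloud(d,c)
Q=W[120:220,285:375].reshape(-1,3);Q=Q[np.isfinite(Q[:,2])]
P=Q[:,:2]-O;k=np.linalg.lstsq(np.c_[P@xr,P@yr,np.ones(len(P))],Q[:,2],rcond=None)[0]
print("lid angle",np.arctan(k[0]),"slope y",k[1], "n",len(Q))
p=cv2.imread("pics/scene7.png");cv2.imwrite("pics/sn7.png",cv2.resize(p[150:260,180:330],None,fx=5,fy=5,interpolation=cv2.INTER_CUBIC))
E
```

```text
10.525 [0.535  0.0397 0.1469] [-0.5522  0.7469 -0.2991  0.2186] [-1.8 -4.  -4.4] 0.007850691831353453
lid angle 0.754189530079777 slope y -0.028104819528602637 n 8965
```

View pics/sc7.png

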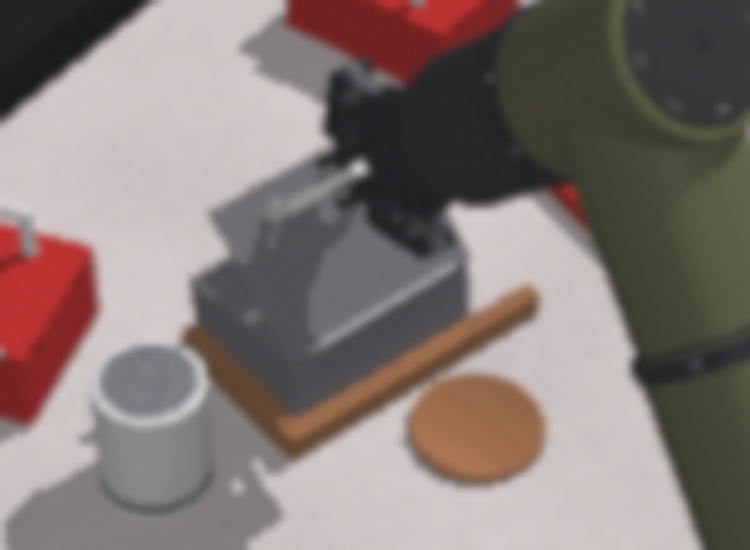

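View pics/sn7.png

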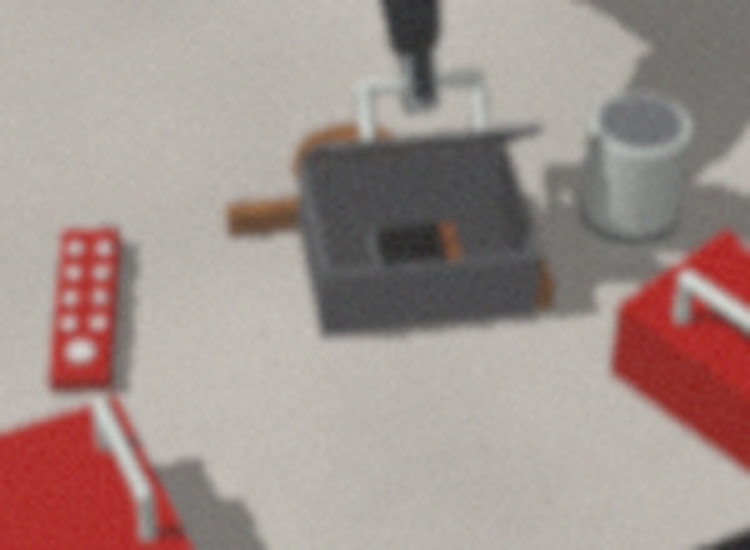

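View pics/wrist7.png

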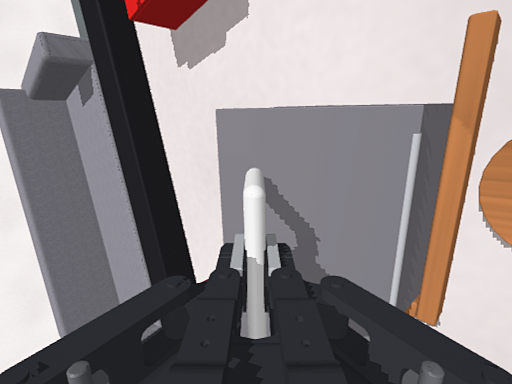

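Run:
```python
from meas import *
s=telemetry.sense();print(s["q"].round(3),s["qd"].round(4),s["tau"].round(1),s["eef_pos"],s["ee_rot"])
O=np.array([.4993,.1223]);a=np.radians(-16.4);xr=np.array([np.cos(a),np.sin(a)]);yr=np.array([-xr[1],xr[0]])
# box rim front top edge etc via scene depth: interior/front face of box
d=np.load("pics/scene7d.npy");c=camera_params("scene");W=cloud(d,c)
for (u,v) in [(244+0,216-0)]: pass
for n in["scene","side"]:
    d=np.load(f"pics/{n}7d.npy");c=camera_params(n);W=cloud(d,c)
    P=W[...,:2]-O;X=P@xr;Y=P@yr;Z=W[...,2]
    m=(X>.09)&(X<.135)&(Y>-.17)&(Y<.01)&(Z>.012)&(Z<.055)
    print(n,"front face",m.sum(),np.median(X[m]) if m.any() else 0, np.polyfit(Y[m],X[m],1) if m.sum()>20 else 0)
    m=(Y>-.02)&(Y<.03)&(X>.0)&(X<.11)&(Z>.032)&(Z<.055)
    print("left face",m.sum(),np.median(Y[m]), np.polyfit(X[m],Y[m],1) if m.sum()>20 else 0)
    m=(X>-.02)&(X<.03)&(Y>-.15)&(Y<-.0)&(Z>.03)&(Z<.055)
    print("back face",m.sum(),np.median(X[m]), np.polyfit(Y[m],X[m],1) if m.sum()>20 else 0)
```

```text
[ 0.773 -0.741 -1.083  0.812 -0.987 -1.453] [0.0001 0.0018 0.0005 0.0007 0.0002 0.0012] [ 2.1 -2.6 37.3  7.5  2.  -0.3] [0.53505437 0.03959735 0.14683908] [-0.55209244  0.74699153 -0.29904869  0.21855773]
scene front face 391 0.1175639731002325 [0.01285035 0.11772133]
left face 71 0.001082735169882028 [ 0.13245919 -0.00799702]
back face 193 0.012141575258815292 [-0.01584224  0.01141524]
side front face 87 0.11066037399830642 [-0.25623576  0.10439771]
left face 119 0.004763004968397838 [ 0.08406669 -0.00219887]
back face 190 0.005532180267479081 [0.00558787 0.00579649]
```

Joint 3 has reached its lower limit (-1.083), so the arm could not follow the fully tilted arc. It stopped about 10 mm forward and 8 mm high and has dragged the box slightly off the rail. I'll back down the arc, reseat the box with the lid shut, then lift with less tool tilt.

move_arm(
  deltas=[
    [[3.9, -1.2, -2.6, 0.015, 0.05, 0, 0], [7.7, -2.3, -5.5, 0.03, 0.1, 0, 0], [11.3, -3.4, -8.6, 0.045, 0.15, 0, 0], [11.3, -3.4, -8.6, 0.045, 0.15, 0, 0]],
  ],
)

```text
time: 11.18
eef_pos: [0.5462, 0.0364, 0.1377]
ee_rot: [-0.568, 0.768, -0.24, 0.174]
ft_force: [-3.6, -3.4, -4.8]
opening: 0.0077
```

Run:
```python
from rig import *
s=telemetry.sense();print(s["q"].round(3))
```

```text
[ 0.71  -0.596 -0.905  0.605 -1.007 -1.272]
```

```bash
python3 look.py 8
python3 - <<'E'
import cv2
p=cv2.imread("pics/scene8.png");cv2.imwrite("pics/sn8.png",cv2.resize(p[150:260,180:330],None,fx=5,fy=5,interpolation=cv2.INTER_CUBIC))
E
```

```text
11.175 [0.5462 0.0364 0.1377] [-0.5678  0.768  -0.2397  0.1739] [-3.6 -3.4 -4.8] 0.007744236645951523
```

View pics/sc8.png

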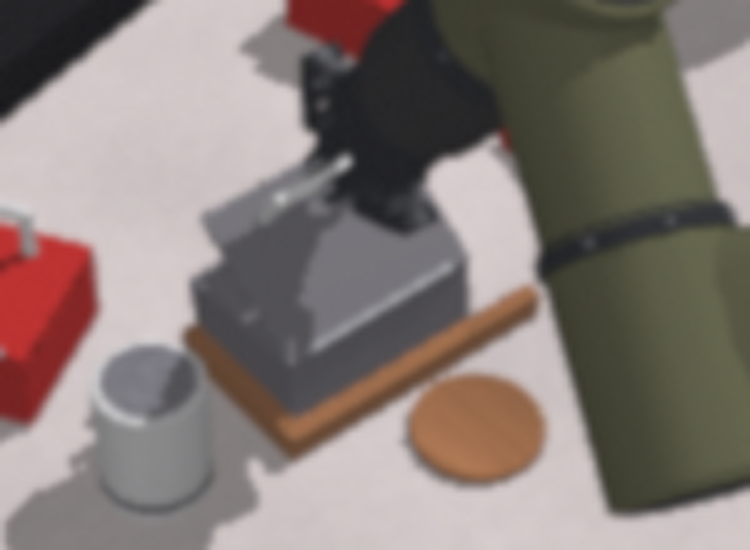

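View pics/sn8.png

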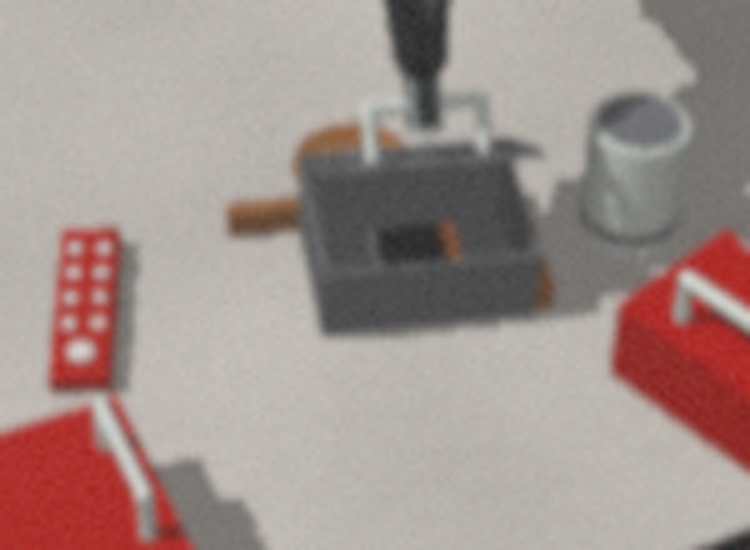

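View pics/wrist8.png

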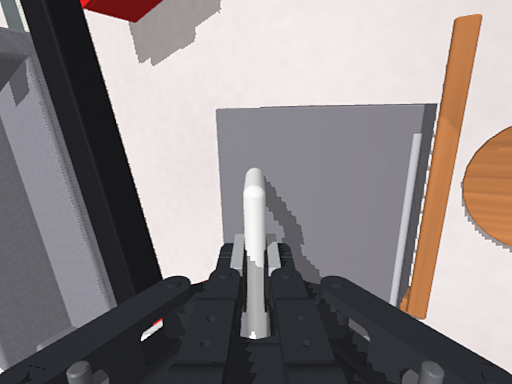

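move_arm(
  deltas=[
    [[0, -2, -6, 0.012, 0.042, 0, 0], [0, -3.8, -12, 0.025, 0.084, 0, 0], [0, -5.6, -18, 0.037, 0.126, 0, 0], [4, -6.6, -23, 0.055, 0.19, 0, 0], [7, -7.6, -28, 0.075, 0.26, 0, 0], [10.6, -8.7, -34, 0.096, 0.326, 0, 0], [13, -9.5, -40, 0.118, 0.4, 0, 0], [16.1, -10.4, -47.3, 0.14, 0.477, 0, 0], [17.5, -10.8, -52, 0.155, 0.527, 0, 0], [18.9, -11.2, -56.6, 0.17, 0.578, 0, 0], [18.9, -11.2, -56.6, 0.17, 0.578, 0, 0], [18.9, -11.2, -56.6, 0.17, 0.578, 0, 0]],
  ],
)

```text
time: 12.82
eef_pos: [0.5667, 0.0266, 0.0843]
ee_rot: [-0.596, 0.803, -0.005, -0.001]
ft_force: [0.2, 0.9, -2.4]
opening: 0.0078
```

```bash
python3 look.py 9; python3 chk.py 9;  python3 - <<'E'
import cv2
p=cv2.imread("pics/scene9.png");cv2.imwrite("pics/sn9.png",cv2.resize(p[150:260,180:330],None,fx=5,fy=5,interpolation=cv2.INTER_CUBIC))
E
```

```text
12.825 [0.5667 0.0266 0.0843] [-0.5964  0.8027 -0.005  -0.001 ] [ 0.2  0.9 -2.4] 0.007848776902184171
lid slope xr 0.032658070150794846 yr -0.00039551755073565995 z mid 0.06694842038779719 rms 0.0006198040143958111
front xr 0.1117 yr -0.1134 angle off rail deg 89.81649
right(-y) xr 0.0653 yr -0.1462 angle off rail deg 0.09091568
rail inner xr 0.0009633737386272015 ang 89.799904
```

View pics/sc9.png

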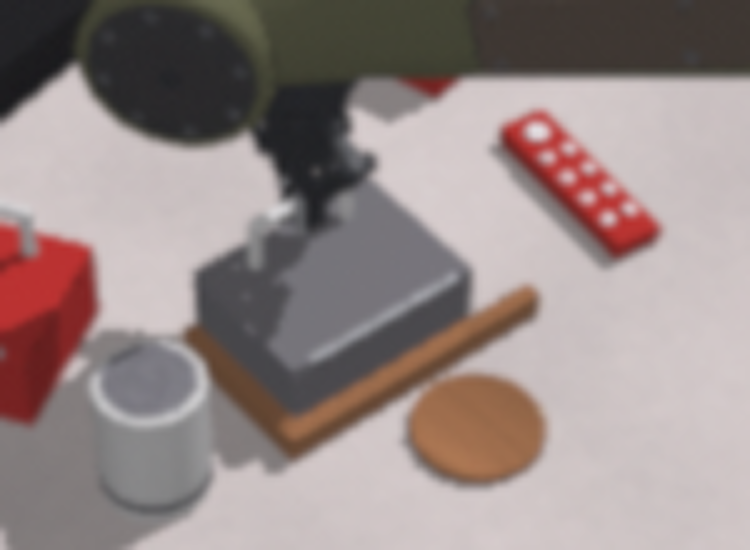

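View pics/sn9.png

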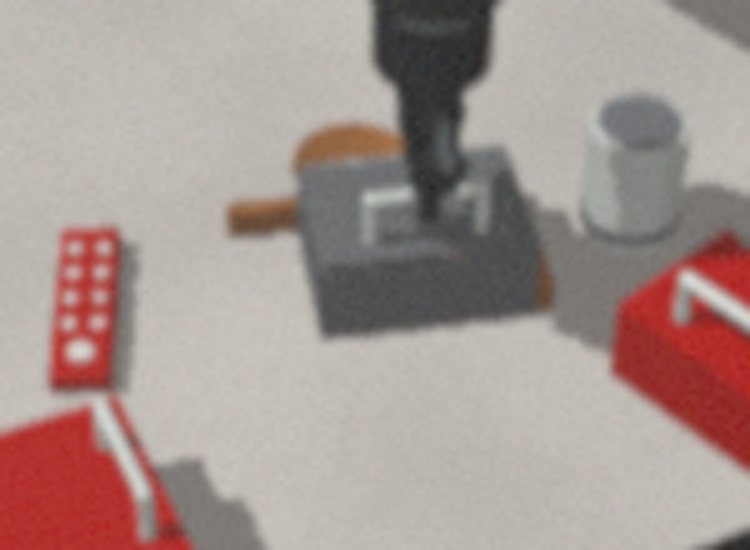

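View pics/wrist9.png

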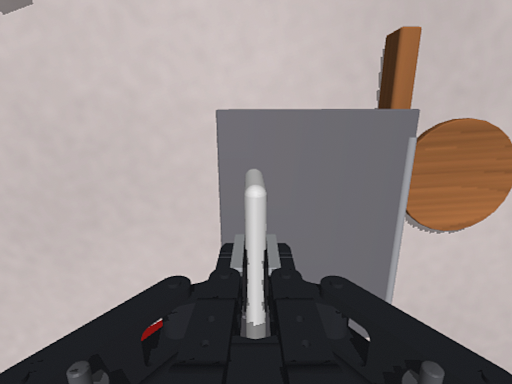

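Lid nearly shut again and the box near the corner. I press again in small steps to find the real contact.

move_arm(
  deltas=[
    [[0, 0, -2, 0, 0, 0, 0], [-1, 1, -4, 0, 0, 0, 0], [-2, 3, -4, 0, 0, 0, 0], [-3, 5, -4, 0, 0, 0, 0], [-3, 5, -4, 0, 0, 0, 0]],
  ],
)

```text
time: 13.6
eef_pos: [0.5656, 0.0277, 0.0832]
ee_rot: [-0.596, 0.803, -0.008, -0.001]
ft_force: [6.1, -12.0, 4.4]
opening: 0.0078
```

```bash
python3 look.py 10; python3 chk.py 10
```

```text
13.6 [0.5656 0.0277 0.0832] [-0.5957  0.8031 -0.0083 -0.0013] [  6.1 -12.    4.4] 0.007837266750094008
lid slope xr 0.016806817819860397 yr -0.004939380130140632 z mid 0.06655018964626755 rms 0.0006236203883602711
front xr 0.1097 yr -0.113 angle off rail deg 89.934906
right(-y) xr 0.0641 yr -0.1458 angle off rail deg 89.48038
rail inner xr 0.0008892196073520932 ang 89.97515
```

move_arm(
  deltas=[
    [[-1, 2, 0, 0, 0, 0, 0], [-2, 3, -1, 0, 0, 0, 0], [-3, 4, -1, 0, 0, 0, 0], [-3, 4, -1, 0, 0, 0, 0]],
  ],
)

```text
time: 14.25
eef_pos: [0.5645, 0.0292, 0.085]
ee_rot: [-0.595, 0.803, -0.011, -0.0]
ft_force: [10.4, -21.7, 9.9]
opening: 0.0078
```

```bash
python3 look.py 11; python3 chk.py 11
```

```text
14.25 [0.5645 0.0292 0.085 ] [-5.953e-01  8.034e-01 -1.120e-02 -5.000e-04] [ 10.4 -21.7   9.9] 0.007847828505742845
lid slope xr 0.029380560705791113 yr -0.018111395355572945 z mid 0.0684120903784862 rms 0.0006196663441649854
front xr 0.109 yr -0.1115 angle off rail deg 89.90926
right(-y) xr 0.0624 yr -0.1452 angle off rail deg 89.90883
rail inner xr 0.0008015721045306706 ang 0.5053787
```

move_arm(
  deltas=[
    [[1, -2, 0, 0, 0, 0, 0], [2, -4, 0, 0, 0, 0, 0], [2, -5, -1, 0, 0, 0, 0], [2, -5, -2, 0, 0, 0, 0], [2, -5, -2, 0, 0, 0, 0]],
  ],
)

```text
time: 15.02
eef_pos: [0.5655, 0.0274, 0.0813]
ee_rot: [-0.596, 0.803, -0.008, 0.0]
ft_force: [7.9, -10.5, 8.3]
opening: 0.0079
```

```bash
python3 look.py 12; python3 chk.py 12
```

```text
15.025 [0.5655 0.0274 0.0813] [-5.959e-01  8.030e-01 -8.400e-03  2.000e-04] [  7.9 -10.5   8.3] 0.0079175294260346
lid slope xr -0.0010732542534023272 yr -0.0006301635783819146 z mid 0.06534713805148788 rms 0.0006204943833705178
front xr 0.1088 yr -0.1136 angle off rail deg 89.98719
right(-y) xr 0.0645 yr -0.1459 angle off rail deg 89.50705
rail inner xr 0.0011547780811037545 ang 0.39400482
```

View pics/sc12.png

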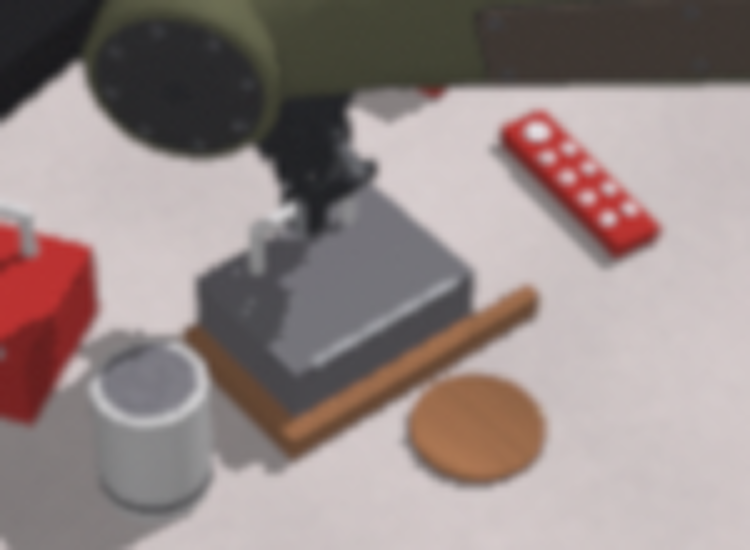

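Flush on both arms, lid flat, with a reference TCP of (0.5655, 0.0274, 0.0813). Next comes the arc with only 20° of tool tilt, the bar turning in a lighter grip.

Run:
```python
import numpy as np
a=np.radians(-16.4);xr=np.array([np.cos(a),np.sin(a)]);yr=np.array([-xr[1],xr[0]])
r=np.hypot(90,40);f=np.arctan2(40,90)
for th in [3,6,9,12,15,18,21,24,27,30,33,36,39,42,45]:
    t=np.radians(th);al=t*20/45;dx=r*(np.cos(f+t)-np.cos(f))+18.7*np.sin(al);dz=r*(np.sin(f+t)-np.sin(f))+18.7*(1-np.cos(al))
    yo=-1.2*min(th/12,1);w=dx*xr+yo*yr;rv=-al*yr
    print(th,[float(v) for v in (*w.round(1),dz.round(1),*rv.round(3))])
```

```text
3 [-1.8, 0.2, 4.7, -0.007, -0.022]
6 [-3.8, 0.5, 9.2, -0.013, -0.045]
9 [-6.1, 0.8, 13.6, -0.02, -0.067]
12 [-8.5, 1.3, 17.9, -0.026, -0.089]
15 [-11.1, 2.0, 22.1, -0.033, -0.112]
18 [-13.9, 2.8, 26.0, -0.039, -0.134]
21 [-16.9, 3.7, 29.8, -0.046, -0.156]
24 [-20.1, 4.7, 33.5, -0.053, -0.179]
27 [-23.4, 5.6, 36.9, -0.059, -0.201]
30 [-27.0, 6.7, 40.1, -0.066, -0.223]
33 [-30.6, 7.8, 43.2, -0.072, -0.246]
36 [-34.4, 8.9, 46.0, -0.079, -0.268]
39 [-38.4, 10.0, 48.6, -0.085, -0.29]
42 [-42.4, 11.2, 50.9, -0.092, -0.313]
45 [-46.6, 12.5, 53.1, -0.099, -0.335]
```

move_arm(
  deltas=[
    [[0, 0, 0, 0, 0, 0, 0], [0, 0, 0, 0, 0, 0, 0], [-0.9, 0.1, 2.3, -0.003, -0.011, 0, 0], [-1.8, 0.2, 4.7, -0.007, -0.022, 0, 0], [-3.8, 0.5, 9.2, -0.013, -0.045, 0, 0], [-6.1, 0.8, 13.6, -0.02, -0.067, 0, 0], [-8.5, 1.3, 17.9, -0.026, -0.089, 0, 0], [-11.1, 2, 22.1, -0.033, -0.112, 0, 0], [-11.1, 2, 22.1, -0.033, -0.112, 0, 0]],
  ],
  force=30,
)

```text
time: 16.3
eef_pos: [0.5544, 0.0309, 0.1039]
ee_rot: [-0.595, 0.801, -0.055, 0.037]
ft_force: [10.2, -7.2, 6.5]
opening: 0.008
```

```bash
cat > tilt.py <<'E'
import sys
from meas import *
O=np.array([.4993,.1223]);a=np.radians(-16.4);xr=np.array([np.cos(a),np.sin(a)]);yr=np.array([-xr[1],xr[0]])
t=sys.argv[1]
d=np.load(f"pics/wrist{t}d.npy");c=dict(np.load(f"pics/wrist{t}c.npz"));W=cloud(d,c)
Q=W[130:200,290:350].reshape(-1,3);Q=Q[np.isfinite(Q[:,2])]
P=Q[:,:2]-O;k=np.linalg.lstsq(np.c_[P@xr,P@yr,np.ones(len(P))],Q[:,2],rcond=None)[0]
print("lid angle",np.arctan(k[0]),"slope y",k[1],"rms",np.std(Q[:,2]-np.c_[P@xr,P@yr,np.ones(len(P))]@k),telemetry.sense()["q"].round(3))
x=(.0657-k[2]+k[1]*.09)/k[0]; print("hinge-ish x where lid top plane at z=.0657:",x)
E
python3 look.py 13; python3 tilt.py 13
```

```text
16.3 [0.5544 0.0309 0.1039] [-0.5948  0.8012 -0.0547  0.0368] [10.2 -7.2  6.5] 0.008012084438004498
lid angle 0.2604550945670945 slope y -0.0009477992799192259 rms 0.0006177887791137446 [ 0.48  -0.169 -0.388  0.101 -1.263 -0.8  ]
hinge-ish x where lid top plane at z=.0657: -0.00044105402737874393
```

View pics/wrist13.png

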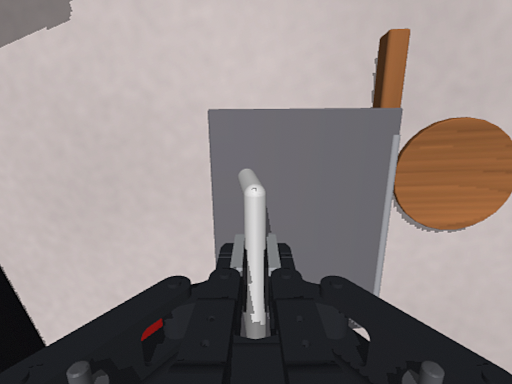

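move_arm(
  deltas=[
    [[-2.8, 0.8, 3.9, -0.006, -0.022, 0, 0], [-5.8, 1.7, 7.7, -0.013, -0.044, 0, 0], [-9, 2.7, 11.4, -0.02, -0.067, 0, 0], [-12.3, 3.6, 14.8, -0.026, -0.089, 0, 0], [-15.9, 4.7, 18, -0.033, -0.111, 0, 0], [-15.9, 4.7, 18, -0.033, -0.111, 0, 0]],
  ],
)

```text
time: 17.2
eef_pos: [0.5382, 0.0356, 0.1228]
ee_rot: [-0.591, 0.797, -0.101, 0.071]
ft_force: [7.0, -8.7, 9.8]
opening: 0.0081
```

```bash
python3 look.py 14; python3 tilt.py 14
```

```text
17.2 [0.5382 0.0356 0.1228] [-0.5913  0.7969 -0.1009  0.0714] [ 7.  -8.7  9.8] 0.008118975697921284
lid angle 0.5243103841136748 slope y -0.0005892525954123706 rms 0.0006533228813051593 [ 0.564 -0.326 -0.531  0.203 -1.213 -0.916]
hinge-ish x where lid top plane at z=.0657: -0.0019013607208327552
```

View pics/sc14.png

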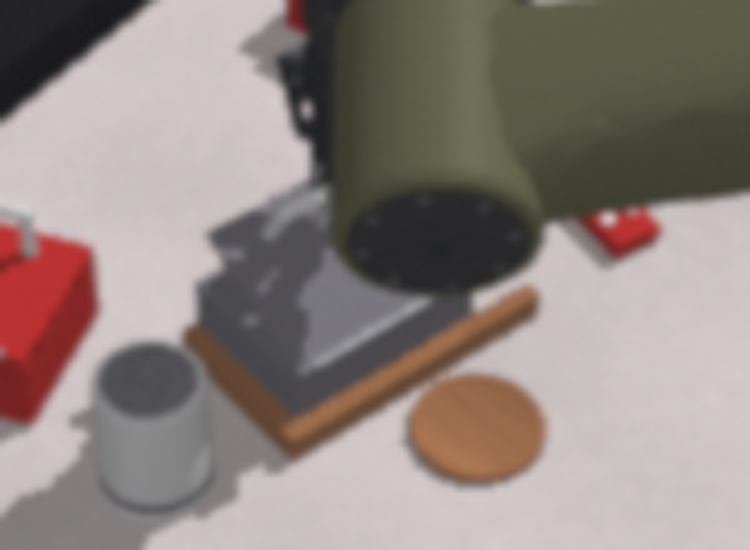

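move_arm(
  deltas=[
    [[-3.6, 1.1, 3.1, -0.006, -0.023, 0, 0], [-7.4, 2.2, 5.9, -0.013, -0.045, 0, 0], [-11.4, 3.3, 8.5, -0.019, -0.067, 0, 0], [-15.4, 4.5, 10.8, -0.026, -0.09, 0, 0], [-19.6, 5.8, 13, -0.033, -0.112, 0, 0], [-19.6, 5.8, 13, -0.033, -0.112, 0, 0], [-19.6, 5.8, 13, -0.033, -0.112, 0, 0], [-19.6, 5.8, 13, -0.033, -0.112, 0, 0]],
  ],
)

```text
time: 18.35
eef_pos: [0.5183, 0.0415, 0.136]
ee_rot: [-0.586, 0.79, -0.147, 0.106]
ft_force: [5.5, -8.5, 10.7]
opening: 0.0082
```

```bash
python3 look.py 15; python3 tilt.py 15;  python3 - <<'E'
from h import *
p=cv2.imread("pics/scene15.png");cv2.imwrite("pics/sn15.png",cv2.resize(p[150:260,180:330],None,fx=5,fy=5,interpolation=cv2.INTER_CUBIC))
print(telemetry.sense()["qd"].round(4))
O=np.array([.4993,.1223]);a=np.radians(-16.4);xr=np.array([np.cos(a),np.sin(a)]);yr=np.array([-xr[1],xr[0]])
for t in ("5","7","12","15"):
    d=np.load(f"pics/scene{t}d.npy");W=cloud(d,camera_params("scene"));P=W[...,:2]-O;X=P@xr;Y=P@yr;Z=W[...,2]
    m=(X>.09)&(X<.135)&(Y>-.14)&(Y<-.01)&(Z>.015)&(Z<.05)
    print(t,"front face",m.sum(),np.median(X[m]).round(4),np.polyfit(Y[m],X[m],1).round(4),np.polyfit(Z[m],X[m],1).round(3))
E
```

```text
18.35 [0.5183 0.0415 0.136 ] [-0.5855  0.7903 -0.1465  0.1058] [ 5.5 -8.5 10.7] 0.008221053947675827
lid angle 0.7867151312625231 slope y 0.0002627364598846438 rms 0.0007389194622377006 [ 0.668 -0.493 -0.689  0.323 -1.184 -1.057]
hinge-ish x where lid top plane at z=.0657: -0.0029253666060505648
[-0.0021 -0.001   0.0003 -0.0012  0.0002  0.0005]
5 front face 276 0.1142 [-0.0141  0.1131] [0.006 0.114]
7 front face 261 0.1176 [0.0114 0.1186] [0.064 0.116]
12 front face 276 0.1135 [0.0038 0.1138] [-0.     0.114]
15 front face 273 0.1133 [-0.004  0.113] [-0.     0.113]
```

View pics/sc15.png

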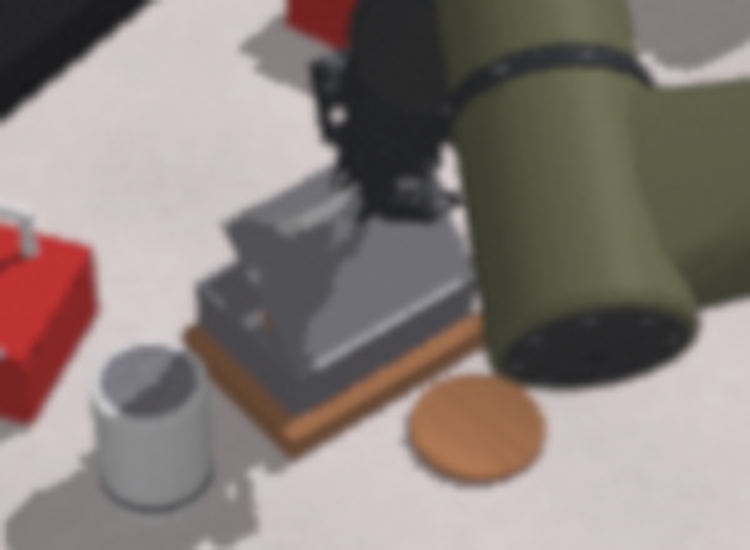

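View pics/sn15.png

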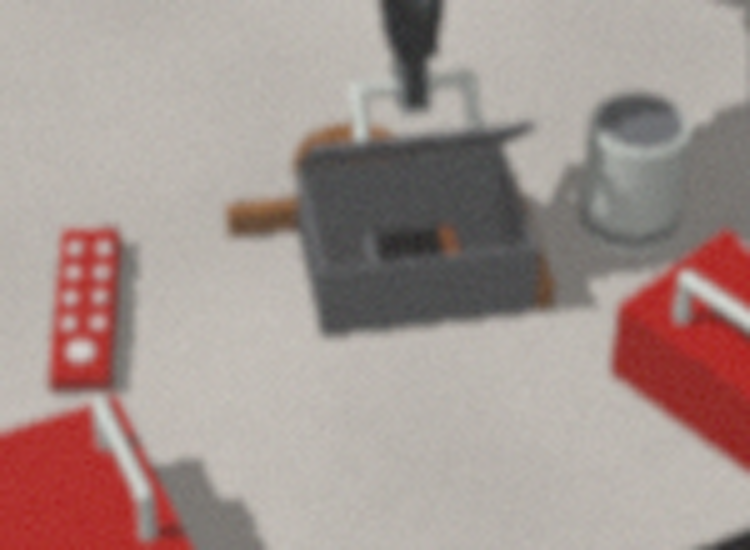

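View pics/wrist15.png

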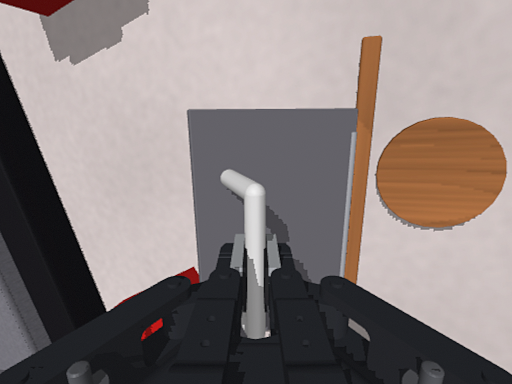

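The lid reads 0.787 rad, with no slope across it, and joint speeds are near zero. The box front face is within 0.2 mm of the shut, pressed reference. The batteries are visible at scene-crop pixel (415,243). Handing in.

Run:
```python
from rig import job_done
print(job_done())
```

```text
the job is handed in; nothing more can be done
None
```

The box is seated in the rail and the gripper is holding its lid at 45 degrees, with the batteries in view. I handed the job in at about 18 s, and no verdict is reported.

**What I did:** I gripped the handle bar, dragged the box with its lid shut into both arms of the rail, and lifted the lid along its hinge arc.

**What went wrong on the way:** On the first lift, joint 3 reached its lower limit (read as -1.083 against a listed -1.08). That pulled the box a few millimetres off the rail and tilted it slightly. I lowered the lid, pressed the box back into the corner, and lifted again with only 20° of tool tilt.

**Last checks:**
- **Lid angle:** 0.787 rad (target 0.785), with joint speeds near zero and a fingertip load of about 15 N, partly pressing the box into the rail.
- **Box position:** its front face is within 0.2 mm of the position I measured with the lid shut and the box pressed into the rail. It was upright in the last view.
- **Bystanders:** the coaster, fan remote and speaker showed no visible shift. I did not check the vase or the two nested boxes closely.

**What disagreed:**
- **Side arm:** the box seated about 3 mm farther towards the side arm than my first rail measurement predicted. I went by the contact force instead: pressing harder only began to tip the box.
- **First pressing:** because of that, it may have stopped up to 3 mm short of the side arm. The second pressing, before the final lift, was firm on both arms with the lid shut.
- **Final side-arm gap:** with the lid up, I judged it by eye in the side view and did not measure it again.

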